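# Collect the finished turn locks from the press's catch tray

### The arm

A 6-joint arm with a two-finger parallel gripper is mounted at the origin on the work surface. World frame = base frame: x ahead of the robot, y to its left, z up, the work surface at z = 0. Lengths are in m, angles in rad, forces in N, time in s.
With the tool pointing down it reaches from about 0.35 to 0.775 m from the base axis. Payload 5.5 kg.
Tool frame: the origin (TCP) lies at the very end of the fingers, on their centre line; the grasp point (between the pads) lies env.grasp_offset behind it (env.grasp_offset is the distance from the TCP to the grasp point, in m); x points along the fingers, y is the direction in which the jaws open and shut, and the axes are right-handed (so a half turn about x gives the same grasp; the last joint's range is limited). The gripper opens to 85 mm and grips with 20 to 120 N. Pads are 22 mm wide; open, the fingers measure 114 mm over their backs; the gripper's body (76 mm by 85 mm) begins 54 mm behind the grasp point. The pads swing forward as they close: fully open they stand 13 mm farther back than shut.
Start: joints at [-0.14, 0.313, 0.046, 1.304, 0, 1.431], TCP at [0.575, -0, 0.231] pointing down, gripper open.
Joint ranges: [-2.76, 2.76], [-0.86, 1.69], [-1.03, 1.26], [-2.2, 2.34], [-1.47, 1.5], [-3.14, 3.14]. Speed limits (rad/s): [2.57, 2.57, 3.14, 3.14, 3.14, 3.14].

### API

Orientations are given as a unit quaternion [w, x, y, z].
In Python, from workcell import get_state, viewer, job, env gives the robot as it stands.
- The arm moves only by the tool send_rows, never from a script. Its argument "plan" is a list of rows, each a list of 6 numbers: the shift along the tool's x, y, z in mm, then the turn, a rotation vector about the tool's x, y, z in degrees. A call has exactly 10 rows; each row is the pose to reach, as a shift and turn from the pose commanded when the call began, along the tool's axes at that moment; what a row does not reach only later rows make up. A row lasts 1/8 s, in which the tool goes at most 62.5 mm and 10.7 degrees, less where a joint would pass 70% of its speed; a pose out of reach is approached as far as the arm can. A call with a gripper value outside its range is refused whole. "claw" is the finger opening in mm, from 0 to 85.4, set as the call begins (left out, the last holds). The fingers move at their own pace and stop on an object; "newtons" is the grip in N (left out, the last holds). Time passes only in rows, so rows that repeat a pose let the fingers close, or fill a call up. It gives the time, the measured TCP pose, the force and the opening at its end, in the units of the state.
- get_state(): the state, without advancing time (a new reading comes with each control period).
- viewer.read_camera(name): name is "scene" or "side" or "wrist"; returns a dict with "frame" (420x560x3 uint8, blue, green, red), "mtx" (3x3 intrinsics, pixels), "k1" (the pictures are not rectified: a ray, as slopes to the right and down, at radius r is drawn at 1 + k1 r^2 times it, then the intrinsics apply), "rvec" (rotation vector, rad) and "tvec" (3), from world to camera coordinates, as OpenCV has them. Camera axes: x right, y down, z forward; pixel columns grow to the right and rows downward; lengths in m; the calibration is good to about 2 mm. A picture is of the moment at which its call begins. There is no depth.
- job.hand_in(): hands the job in, once; it reports no verdict.
The state is a dict: "clock": time; "joint_pos": joint angles; "qvel": joint speeds; "tau": joint torques, N m; "tcp_pos": TCP position; "orientation": TCP orientation; "wrist_force": force on the tool from outside, world axes, zero at the start; "ft_torque": the same for the moment, N m; "finger_gap": finger opening in m.
Only numpy, scipy, OpenCV 4.12 (cv2) and the standard library are available. Lean on these libraries where they do the work, as an engineer would, in place of code of your own. Each camera call takes 0.05 s, during which the arm holds its last target.

### The job

Two finished bag locks, the ones with a toggle on top, are lying in the catch tray of the riveting press. Collect both into the grey tote, one in each compartment, set down gently (not dropped) so that they lie flat on its floor with the toggle up. Leave the plain lock case that has no toggle where it lies in the tray.

Things in the scene. Friction and masses are not known exactly. Their poses are not given: they have to be found in the camera images.
- lock_a: Finished brass bag lock: case 64 (x) x 40 (y) x 18 mm high with an upright toggle bar, 30 (x) x 10 (y) mm, mid-top, reaching 34 mm above the underside (18 mm round boss below it, z 18 to 22). Grip across the case's 40 mm or the toggle's 10 mm. About 0.13 kg. Origin: centre of underside, z up. Starts flat, toggle up, on the catch tray's 4 mm floor, over 25 mm clear of others.
- lock_b: Finished brass bag lock: case 64 (x) x 40 (y) x 18 mm high with an upright toggle bar, 30 (x) x 10 (y) mm, mid-top, reaching 34 mm above the underside (18 mm round boss below it, z 18 to 22). Grip across the case's 40 mm or the toggle's 10 mm. About 0.13 kg. Origin: centre of underside, z up. Same as lock_a, in the same tray.
- blank: Unfinished lock case, no toggle: same brass case 64 (x) x 40 (y) x 18 mm, flat top with a round black hole. Stays in the tray. Origin: centre of underside, z up. The tray (fixed steel, to the robot's right, by the press) is 250 x 300 mm, walls 22 mm above the bench; a loose toggle and a washer in its far corners do not matter.
- tote: Grey plastic tote, fixed, to the robot's left: open box 190 (x) x 300 (y) x 45 mm high, walls and floor 5 mm. A 5 mm wall as high as the rim, along x at y = 0, makes two compartments, each 180 (x) x 142 (y) mm inside, centred at y = +74 and -74 mm, floors at z = 5 mm. Origin: centre of underside, z up. Grip lips stick out 16 mm at the y ends.
Not all that is in view belongs to the job. What is shaped like the lock_a but turquoise is not meant. Leave any blue look-alike of the lock_b alone.

How it is judged:
By the outcome, as a careful person would: the job done as asked, in the order asked, and still so for the second after the job is handed in, with the robot touching nothing.
It also fails if it takes over 61 s, if anything falls off the work surface, if the arm or the gripper's body presses on something with over 40 N, if the wrist force passes 120 N, or if a joint passes its speed limit or range.

## Working session

There is one attempt and no reset: what is moved stays moved. The work goes in short steps, Python scripts to look and compute and a tool call to move; the robot and the scene stay as the last step left them, time stands still between calls to the robot, and variables do not carry over. Pictures are saved under pics/ and viewed, and the job is handed in when it is done.

Besides the shell and the picture viewer there is one more tool, called after "Emit:" as name(argument=value, ...) on one line, values as JSON. send_rows: Moves the arm, as the interface text tells. Its arguments: {"type":"object","properties":{"plan":{"type":"array"},"claw":{"type":"number"},"newtons":{"type":"number"}},"required":["plan"]}

```bash
ls; mkdir -p pics; python3 - <<'E'
from workcell import get_state, viewer, job, env
import cv2
print(get_state(), env.grasp_offset)
for n in ("scene","side","wrist"):
    d=viewer.read_camera(n); cv2.imwrite(f"pics/{n}0.png",d["frame"]); print(n,d["mtx"].tolist(),d["k1"],d["rvec"],d["tvec"])
E
```

```text
pics
{'clock': 0.0, 'joint_pos': array([-1.39595713e-01,  3.14013213e-01,  4.49630306e-02,  1.30362754e+00,
       -3.30457025e-06,  1.43120382e+00]), 'qvel': array([-0.00030381, -0.00081232,  0.00163314, -0.00054582,  0.00094465,
       -0.00056623]), 'tau': array([-2.90074182e-03, -4.80629075e+01,  2.98531097e+01,  1.95313990e-02,
       -3.83516899e-04, -4.27451073e-05]), 'tcp_pos': array([5.74468951e-01, 6.64521768e-05, 2.30395088e-01]), 'orientation': array([ 0.49946846,  0.49959932,  0.50052949, -0.50040184]), 'wrist_force': array([-0.46471444, -0.46895234,  0.01346679]), 'ft_torque': array([-0.04470433,  0.01344726, -0.01088662]), 'finger_gap': 0.08504500618828986} 0.0187
scene [[512.9550482849704, 0.0, 284.059248943827], [0.0, 512.9550482849704, 204.4995081925632], [0.0, 0.0, 1.0]] -0.08354849687376208 [ 1.57407226  2.11832066 -0.72537149] [ 0.14107981 -0.30583698  1.56067933]
side [[409.2393575825248, 0.0, 271.24004827746217], [0.0, 409.2393575825248, 207.0038776202763], [0.0, 0.0, 1.0]] -0.12375311001576572 [ 2.18675336 -0.78014579  0.34062001] [-0.36043674  0.23093578  0.75255033]
wrist [[350.79826503362136, 0.0, 277.2215665106502], [0.0, 350.79826503362136, 204.889693569718], [0.0, 0.0, 1.0]] -0.057179322730704266 [-2.87746050e+00 -6.86290979e-04  3.20286352e-03] [-0.57361202 -0.0352401   0.37835427]
```

View pics/scene0.png

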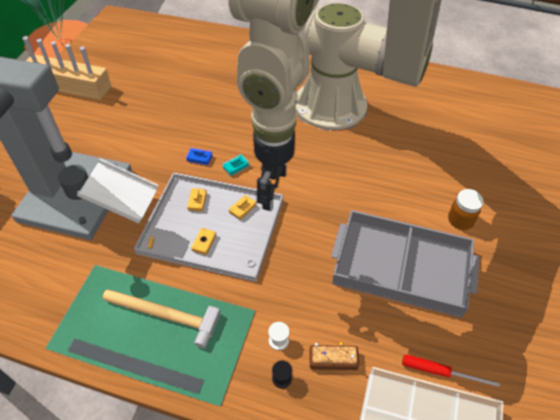

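View pics/side0.png

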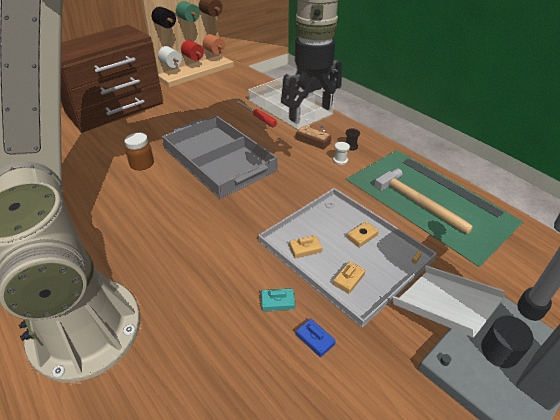

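View pics/wrist0.png

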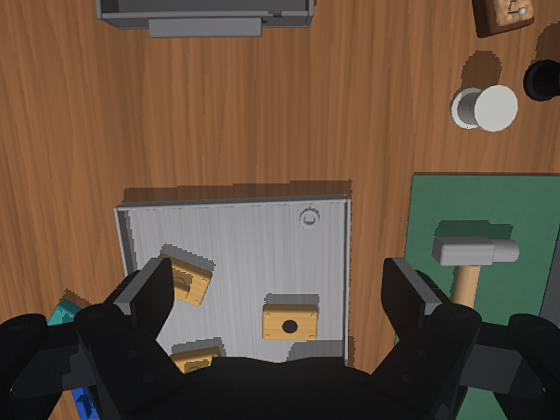

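The scene view shows the tray with two toggle locks at about (197,200) and (242,207), the blank at (204,240), and the tote at (407,260). The blue and turquoise look-alikes lie outside the tray. I'll enlarge the crops.

```bash
python3 - <<'E'
import cv2
a=cv2.imread("pics/scene0.png")[170:265,130:290]; cv2.imwrite("pics/s_crop.png",cv2.resize(a,None,fx=5,fy=5,interpolation=cv2.INTER_CUBIC))
a=cv2.imread("pics/side0.png")[215:305,270:390]; cv2.imwrite("pics/d_crop.png",cv2.resize(a,None,fx=6,fy=6,interpolation=cv2.INTER_CUBIC))
a=cv2.imread("pics/scene0.png")[205:315,325:485]; cv2.imwrite("pics/t_crop.png",cv2.resize(a,None,fx=5,fy=5,interpolation=cv2.INTER_CUBIC))
E
```

```text
(no output)
```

View pics/s_crop.png

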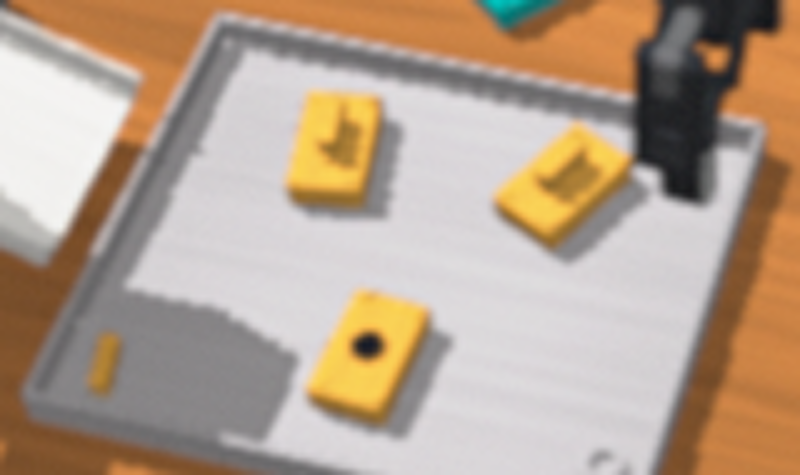

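View pics/d_crop.png

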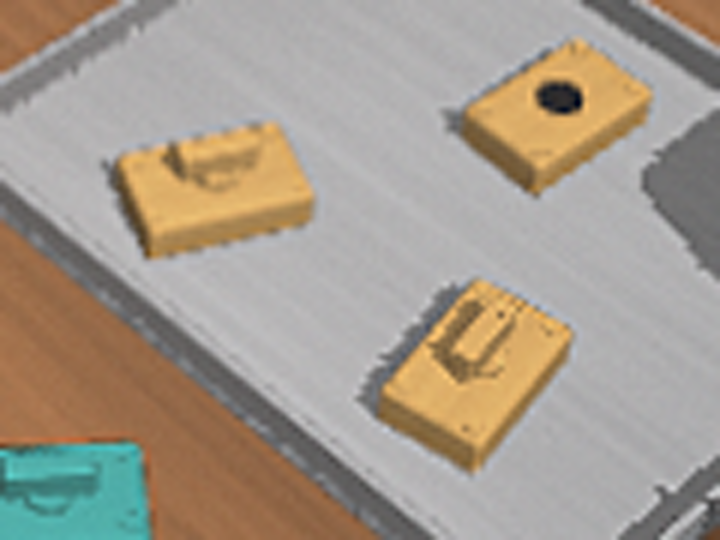

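View pics/t_crop.png

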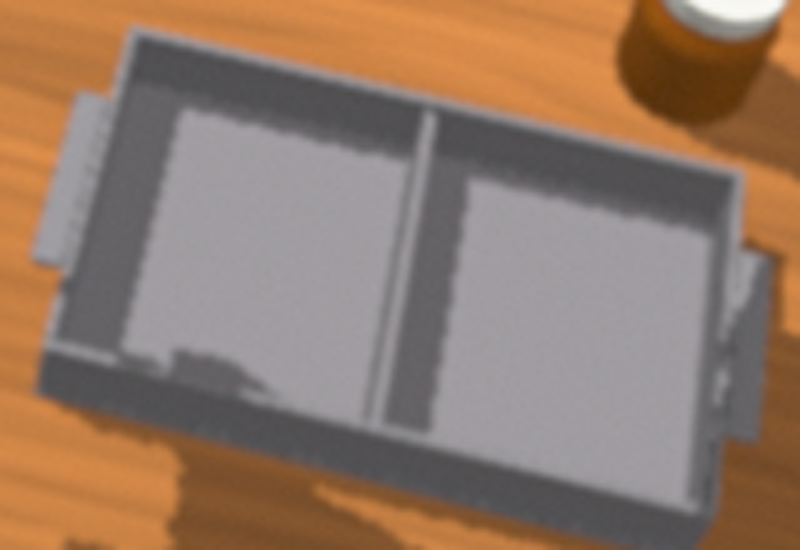

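```bash
cat > h.py <<'E'
import numpy as np, cv2
from workcell import viewer
def ray(d,uv,z):
    uv=np.array(uv,float).reshape(-1,1,2)
    n=cv2.undistortPoints(uv,d["mtx"],np.array([d["k1"],0,0,0,0.]))[:,0]
    R=cv2.Rodrigues(np.array(d["rvec"]))[0]; t=np.array(d["tvec"]).ravel()
    c=-R.T@t; r=np.c_[n,np.ones(len(n))]@R
    return c+r*((z-c[2])/r[:,2])[:,None]
def crop(p,x0,y0,f): return (np.array(p,float)+.5)/f-.5+[x0,y0]
def rect(P,name):
    c=P.mean(0)[:2]; e=np.linalg.norm(np.roll(P,-1,0)-P,axis=1)*1e3
    i=0 if e[0]+e[2]>e[1]+e[3] else 1
    v=(P[(i+1)%4]-P[i])-(P[(i+3)%4]-P[(i+2)%4])
    a=np.degrees(np.arctan2(v[1],v[0]))%180
    print(name,np.round(c*1e3,1),"edges",np.round(e,1),"long axis yaw",round(a,1))
E
python3 - <<'E'
from h import *
s=viewer.read_camera("scene"); d=viewer.read_camera("side")
z=.022
S=lambda p:crop(p,130,170,5); D=lambda p:crop(p,270,215,6); T=lambda p:crop(p,325,205,5)
rect(ray(s,S([(308,92),(382,95),(363,192),(290,185)]),z),"L1 scene")
rect(ray(d,D([(480,278),(573,328),(476,442),(380,400)]),z),"L1 side")
rect(ray(s,S([(578,122),(632,162),(550,232),(496,192)]),z),"L2 scene")
rect(ray(d,D([(120,155),(275,125),(313,195),(150,232)]),z),"L2 side")
rect(ray(s,S([(362,290),(430,308),(380,414),(308,390)]),z),"blank scene")
P=ray(s,T([(135,30),(742,175),(712,512),(45,345)]),.045); print(P.round(3)); rect(P,"tote")
print(ray(s,T([(430,110),(370,420)]),.045).round(3))
print("tray",ray(s,S([(222,15),(763,125),(27,400)]),.022).round(3))
E
```

```text
L1 scene [ 475.8 -237.4] edges [38.5 63.5 37.3 61. ] long axis yaw 13.9
L1 side [ 473.4 -239. ] edges [36.9 62.  34.5 66.6] long axis yaw 12.1
L2 scene [ 463.8 -118.7] edges [38.4 59.2 37.6 59.9] long axis yaw 155.8
L2 side [ 462.7 -119.6] edges [59.5 36.8 61.6 38.7] long axis yaw 156.2
blank scene [ 590.3 -172.2] edges [35.4 63.7 37.6 61.5] long axis yaw 178.7
[[0.419 0.149 0.045]
 [0.42  0.444 0.045]
 [0.604 0.443 0.045]
 [0.605 0.147 0.045]]
tote [511.9 295.6] edges [295.1 184.2 296.2 185.8] long axis yaw 90.1
[[0.425 0.295 0.045]
 [0.601 0.293 0.045]]
tray [[ 0.414 -0.328  0.022]
 [ 0.402 -0.033  0.022]
 [ 0.665 -0.317  0.022]]
```

Both cameras agree to about 2 mm and the sizes match. Lock L2 is at (463,-119) with yaw 156, L1 is at (475,-238) with yaw 13, and the tote centre is at (512,296) with yaw 0. I'll take L2 first with jaw yaw 66.

Emit:
send_rows(plan=[[15,-16,17,-10,0,0],[30,-32,34,-20,0,0],[45,-48,51,-30,0,0],[60,-64,68,-40,0,0],[75,-80,85,-50,0,0],[90,-96,102,-60,0,0],[100,-111,119,-66,0,0],[100,-111,119,-66,0,0],[100,-111,119,-66,0,0],[100,-111,119,-66,0,0]], claw=62, newtons=50)

```text
clock: 1.5
tcp_pos: [0.4649, -0.1187, 0.1319]
orientation: [0.692, 0.147, 0.691, -0.147]
wrist_force: [-0.4, -0.5, 0.2]
finger_gap: 0.0623
```

```bash
cat >> h.py <<'E'
from workcell import get_state
from scipy.spatial.transform import Rotation as Ro
def st():
    g=get_state(); R=Ro.from_quat(np.roll(g["orientation"],-1)); M=R.as_matrix()
    print("t",round(g["clock"],2),"tcp",(g["tcp_pos"]*1e3).round(1),"down",M[:,0].round(4),"jawyaw",np.degrees(np.arctan2(M[1,1],M[0,1])).round(1),"F",g["wrist_force"].round(1),"gap",round(g["finger_gap"]*1e3,1),"q",g["joint_pos"].round(2))
    return g,R
def to(p,yaw):
    g,R=st(); y=np.radians(yaw)
    Y=np.array([np.cos(y),np.sin(y),0]);X=np.array([0,0,-1.]);T=Ro.from_matrix(np.c_[X,Y,np.cross(X,Y)])
    print("shift",R.inv().apply(np.array(p)-g["tcp_pos"]*1e3).round(1),"rot",np.degrees((R.inv()*T).as_rotvec()).round(2))
def proj(d,P): return cv2.projectPoints(np.array(P,float).reshape(-1,3),np.array(d["rvec"]),np.array(d["tvec"]),d["mtx"],np.array([d["k1"],0,0,0,0.]))[0][:,0]
E
python3 - <<'E'
from h import *
to((463.3,-119.2,30),66)
d=viewer.read_camera("wrist"); cv2.imwrite("pics/w1.png",d["frame"])
d=viewer.read_camera("side"); cv2.imwrite("pics/d1.png",d["frame"])
E
```

```text
t 1.5 tcp [ 464.9 -118.7  131.9] down [ 1.3e-03 -3.0e-04 -1.0e+00] jawyaw 66.0 F [-0.4 -0.5  0.2] gap 62.3 q [-0.42  0.19 -0.37  1.01  0.    0.  ]
shift [101.9  -1.1  -1.4] rot [ 0.01  0.08 -0.01]
```

View pics/w1.png

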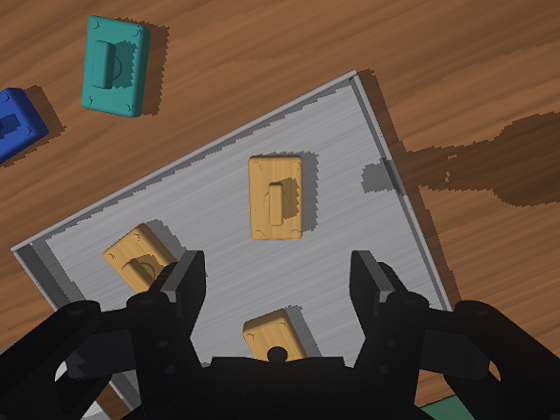

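View pics/d1.png

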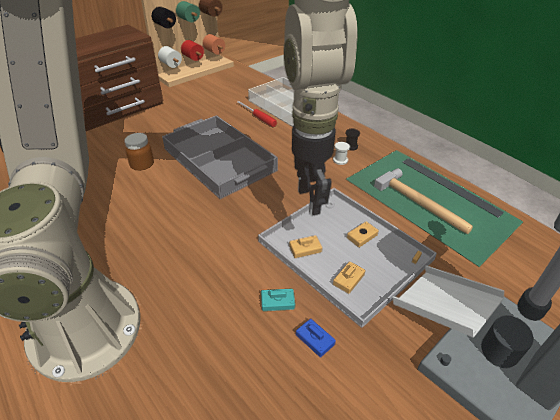

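The wrist view shows lock L2 upright between the finger lines, with case-top corners at (249,156), (301,155), (302,239) and (251,239). I'll check that against the earlier measurement.

```bash
python3 - <<'E'
from h import *
d=viewer.read_camera("wrist")
P=ray(d,[(249,157),(301,155),(302,238),(252,239)],.022); rect(P,"L2 wrist"); print(P.round(3))
print(proj(d,[[.4635,-.119,.022],[.474,-.238,.022],[.59,-.172,.022]]))
E
```

```text
L2 wrist [ 461.6 -119.7] edges [37.4 63.4 38.3 62.8] long axis yaw 157.3
[[ 0.426 -0.125  0.022]
 [ 0.439 -0.09   0.022]
 [ 0.498 -0.114  0.022]
 [ 0.483 -0.149  0.022]]
[[277.8704538  200.48371066]
 [146.20985307 271.2053346 ]
 [281.22645228 355.94879908]]
```

Emit:
send_rows(plan=[[20,-1.5,-2,0,0,0],[42,-1.5,-2,0,0,0],[64,-1.5,-2,0,0,0],[84,-1.5,-2,0,0,0],[98,-1.5,-2,0,0,0],[108,-1.5,-2,0,0,0],[114,-1.5,-2,0,0,0],[118,-1.5,-2,0,0,0],[121,-1.5,-2,0,0,0],[123,-1.5,-2,0,0,0]])

```text
clock: 2.9
tcp_pos: [0.4619, -0.1197, 0.0084]
orientation: [0.692, 0.147, 0.691, -0.147]
wrist_force: [1.1, -0.1, 0.6]
finger_gap: 0.0621
```

```bash
python3 - <<'E'
from h import *
st()
d=viewer.read_camera("wrist"); cv2.imwrite("pics/w2.png",d["frame"])
d=viewer.read_camera("side"); cv2.imwrite("pics/d2.png",cv2.resize(d["frame"][170:300,240:400],None,fx=4,fy=4))
E
```

```text
t 2.9 tcp [ 461.9 -119.7    8.4] down [ 6.e-04 -3.e-04 -1.e+00] jawyaw 66.0 F [ 1.1 -0.1  0.6] gap 62.1 q [-0.42  0.32 -0.55  0.7   0.   -0.  ]
```

View pics/w2.png

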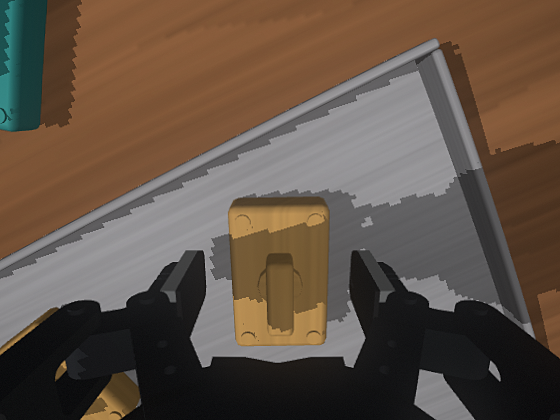

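View pics/d2.png

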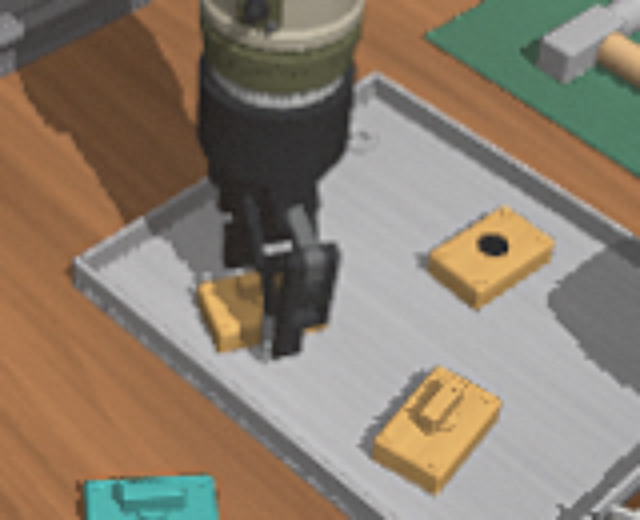

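The fingers straddle the lock centrally. Next I close the gripper.

Emit:
send_rows(plan=[[1,0,0,0,0,0],[1,0,0,0,0,0],[1,0,0,0,0,0],[1,0,0,0,0,0],[1,0,0,0,0,0],[1,0,0,0,0,0],[1,0,0,0,0,0],[1,0,0,0,0,0],[1,0,0,0,0,0],[1,0,0,0,0,0]], claw=30, newtons=60)

```text
clock: 4.25
tcp_pos: [0.462, -0.1197, 0.0077]
orientation: [0.692, 0.147, 0.691, -0.147]
wrist_force: [-0.5, -0.1, 5.5]
finger_gap: 0.0385
```

```bash
python3 - <<'E'
from h import *
st()
E
```

```text
t 4.25 tcp [ 462.  -119.7    7.7] down [ 8.e-04 -4.e-04 -1.e+00] jawyaw 66.0 F [-0.5 -0.1  5.5] gap 38.5 q [-0.42  0.32 -0.55  0.7  -0.   -0.  ]
```

Emit:
send_rows(plan=[[-4,0,0,0,0,0],[-10,0,0,0,0,0],[-20,0,0,0,0,0],[-35,0,0,0,0,0],[-52,0,0,0,0,0],[-72,0,0,0,0,0],[-92,0,0,0,0,0],[-108,0,0,0,0,0],[-120,0,0,0,0,0],[-120,0,0,0,0,0]])

```text
clock: 5.5
tcp_pos: [0.4623, -0.1198, 0.1284]
orientation: [0.692, 0.147, 0.691, -0.147]
wrist_force: [0.6, 0.7, -0.6]
finger_gap: 0.0389
```

```bash
python3 - <<'E'
from h import *
to((512,222,128),92)
d=viewer.read_camera("wrist"); cv2.imwrite("pics/w3.png",d["frame"])
d=viewer.read_camera("side"); cv2.imwrite("pics/d3.png",cv2.resize(d["frame"][130:260,240:400],None,fx=4,fy=4))
E
```

```text
t 5.5 tcp [ 462.3 -119.8  128.4] down [ 2.e-03 -9.e-04 -1.e+00] jawyaw 66.0 F [ 0.6  0.7 -0.6] gap 38.9 q [-0.42  0.18 -0.39  1.    0.   -0.  ]
shift [ 2.000e-01  3.325e+02 -9.360e+01] rot [-26.     0.12   0.03]
```

View pics/w3.png

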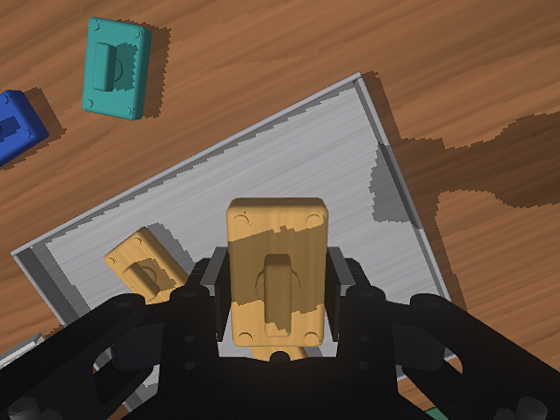

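View pics/d3.png

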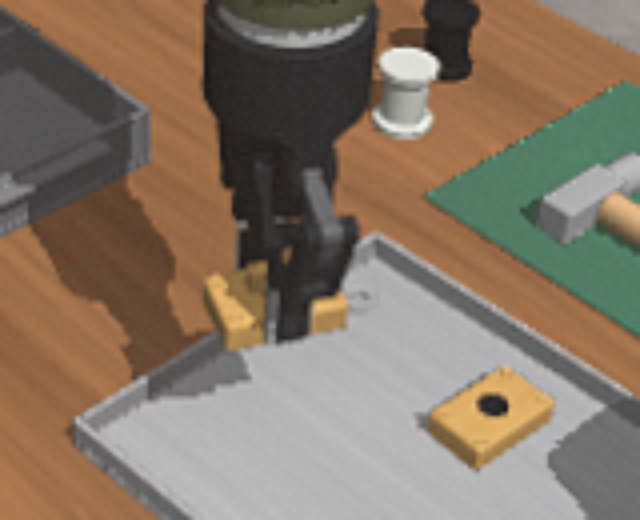

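The lock is held level with the toggle up. I'll carry it to the far compartment at (512,370).

Emit:
send_rows(plan=[[0,14,-5,-1,0,0],[0,47,-15,-3,0,0],[0,98,-32,-6,0,0],[0,154,-51,-9,0,0],[0,211,-69,-12,0,0],[0,267,-88,-15,0,0],[0,323,-106,-18,0,0],[0,379,-125,-20,0,0],[0,433,-143,-22,0,0],[0,468,-154,-24,0,0]])

```text
clock: 6.85
tcp_pos: [0.5097, 0.374, 0.1262]
orientation: [0.707, -0.002, 0.708, 0.001]
wrist_force: [0.6, -0.9, 0.0]
finger_gap: 0.0383
```

```bash
python3 - <<'E'
from h import *
to((512,369.5,30),90)
d=viewer.read_camera("wrist"); cv2.imwrite("pics/w4.png",d["frame"])
d=viewer.read_camera("scene"); cv2.imwrite("pics/s4.png",cv2.resize(d["frame"][160:320,320:500],None,fx=4,fy=3.7))
E
```

```text
t 6.85 tcp [509.7 374.  126.2] down [-1.4e-03 -3.0e-04 -1.0e+00] jawyaw 90.3 F [ 0.6 -0.9  0. ] gap 38.3 q [0.51 0.47 0.02 1.12 0.   0.5 ]
shift [96.2 -4.5  2.4] rot [ 0.26 -0.08  0.02]
```

View pics/w4.png

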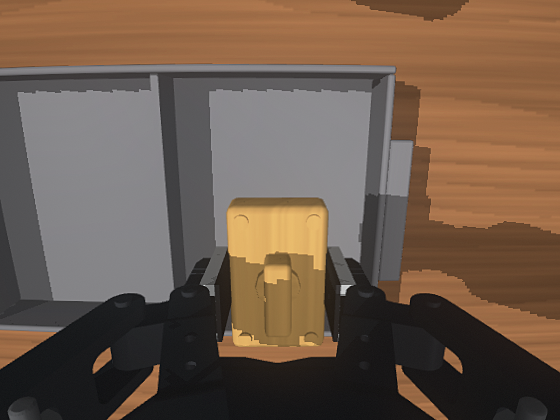

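View pics/s4.png

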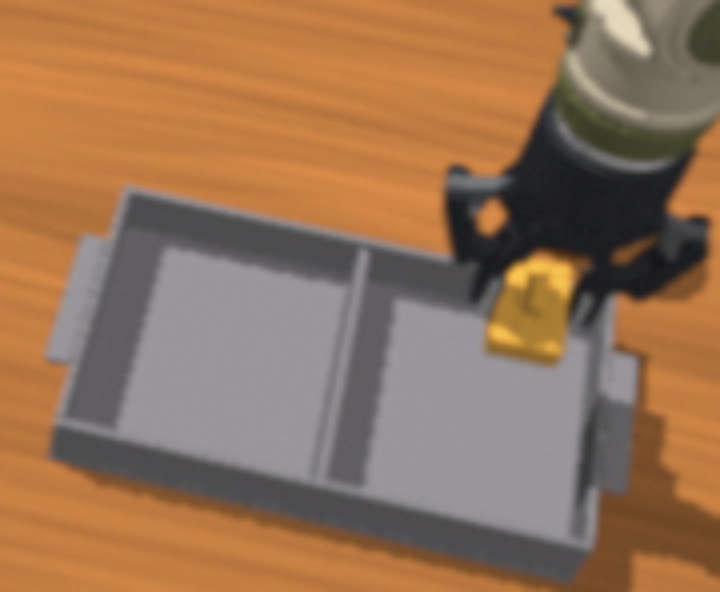

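```bash
python3 - <<'E'
from h import *
to((512,369.5,30),90)
d=viewer.read_camera("wrist")
print(ray(d,[(155,74),(395,68),(378,280),(170,300)],.045).round(3))
E
```

```text
t 6.95 tcp [510. 375. 126.] down [-8.e-04  8.e-04 -1.e+00] jawyaw 90.3 F [ 0.4 -0.6 -1.2] gap 38.5 q [0.51 0.47 0.02 1.12 0.   0.5 ]
shift [96.  -5.6  2.1] rot [ 0.35 -0.05 -0.05]
[[0.422 0.299 0.045]
 [0.418 0.445 0.045]
 [0.558 0.445 0.045]
 [0.575 0.297 0.045]]
```

Emit:
send_rows(plan=[[8,-2,2,0,0,0],[20,-4,2,0,0,0],[36,-4,2,0,0,0],[54,-4,2,0,0,0],[72,-4,2,0,0,0],[86,-4,2,0,0,0],[96,-4,2,0,0,0],[102,-4,2,0,0,0],[106,-4,2,0,0,0],[106,-4,2,0,0,0]])

```text
clock: 8.25
tcp_pos: [0.5134, 0.3667, 0.0214]
orientation: [0.707, 0.0, 0.707, 0.0]
wrist_force: [-0.0, 0.3, -0.7]
finger_gap: 0.0383
```

```bash
python3 - <<'E'
from h import *
to((512,370,8.7),90)
E
```

```text
t 8.25 tcp [513.4 366.7  21.4] down [ 3.e-04  1.e-04 -1.e+00] jawyaw 90.0 F [-0.   0.3 -0.7] gap 38.3 q [ 0.49  0.55 -0.13  0.89 -0.    0.49]
shift [12.7  3.3 -1.4] rot [ 0.    0.01 -0.  ]
```

Now I lower it slowly to touch the floor.

Emit:
send_rows(plan=[[2,3,0,0,0,0],[4,3,0,0,0,0],[6,3,0,0,0,0],[8,3,0,0,0,0],[9,3,0,0,0,0],[10,3,0,0,0,0],[11,3,0,0,0,0],[11.5,3,0,0,0,0],[12,3,0,0,0,0],[12,3,0,0,0,0]])

```text
clock: 9.5
tcp_pos: [0.5133, 0.3696, 0.0093]
orientation: [0.707, -0.0, 0.707, -0.0]
wrist_force: [0.4, 0.1, -1.0]
finger_gap: 0.0381
```

```bash
python3 - <<'E'
from h import *
to((512,370,8.7),90)
E
```

```text
t 9.5 tcp [513.3 369.6   9.3] down [ 1.e-04 -0.e+00 -1.e+00] jawyaw 90.0 F [ 0.4  0.1 -1. ] gap 38.1 q [ 0.5   0.57 -0.13  0.87 -0.    0.5 ]
shift [ 0.6  0.4 -1.3] rot [0. 0. 0.]
```

Emit:
send_rows(plan=[[0.3,0,0,0,0,0],[0.5,0,0,0,0,0],[0.7,0,0,0,0,0],[0.9,0,0,0,0,0],[1.1,0,0,0,0,0],[1.2,0,0,0,0,0],[1.3,0,0,0,0,0],[1.4,0,0,0,0,0],[1.5,0,0,0,0,0],[1.5,0,0,0,0,0]])

```text
clock: 10.75
tcp_pos: [0.5133, 0.3696, 0.0087]
orientation: [0.707, 0.0, 0.707, 0.0]
wrist_force: [-2.1, -1.1, 7.4]
finger_gap: 0.0386
```

```bash
python3 - <<'E'
from h import *
st()
d=viewer.read_camera("scene"); cv2.imwrite("pics/s5.png",cv2.resize(d["frame"][160:320,320:500],None,fx=4,fy=3.7))
E
```

```text
t 10.75 tcp [513.3 369.6   8.7] down [ 6.e-04  2.e-04 -1.e+00] jawyaw 90.0 F [-2.1 -1.1  7.4] gap 38.6 q [ 0.5   0.57 -0.13  0.87 -0.    0.5 ]
```

View pics/s5.png

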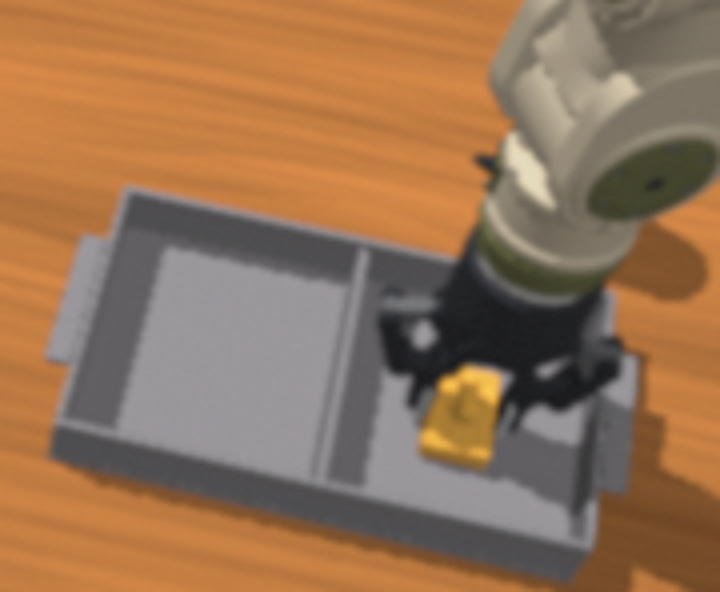

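It touched down at the expected height with 7 N. I'll release it and rise.

Emit:
send_rows(plan=[[0,0,0,0,0,0],[0,0,0,0,0,0],[0,0,0,0,0,0],[0,0,0,0,0,0],[0,0,0,0,0,0],[-5,0,0,0,0,0],[-20,0,0,0,0,0],[-50,0,0,0,0,0],[-90,0,0,0,0,0],[-130,0,0,0,0,0]], claw=62)

```text
clock: 12.05
tcp_pos: [0.5134, 0.3697, 0.1403]
orientation: [0.707, 0.0, 0.707, 0.0]
wrist_force: [1.0, 0.7, 1.2]
finger_gap: 0.0622
```

```bash
python3 - <<'E'
from h import *
to((474.5,-238,130),103)
d=viewer.read_camera("wrist"); cv2.imwrite("pics/w6.png",d["frame"])
E
```

```text
t 12.05 tcp [513.4 369.7 140.3] down [ 1.1e-03  5.0e-04 -1.0e+00] jawyaw 90.0 F [1.  0.7 1.2] gap 62.2 q [ 0.5   0.46  0.04  1.15 -0.    0.5 ]
shift [   9.9 -607.7  -38.9] rot [-13.     0.06  -0.02]
```

View pics/w6.png

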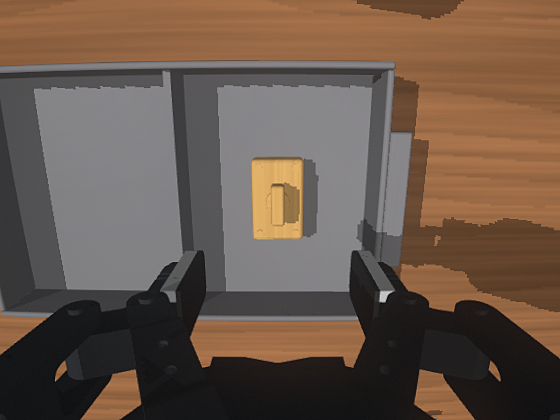

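The first lock lies flat with its toggle up, centred in the far compartment at (277,198). Next is L1.

Emit:
send_rows(plan=[[0,-25,-2,-1,0,0],[0,-80,-5,-2,0,0],[0,-140,-9,-4,0,0],[0,-201,-13,-6,0,0],[0,-262,-17,-7,0,0],[0,-323,-21,-9,0,0],[0,-384,-25,-10,0,0],[0,-445,-29,-11,0,0],[0,-505,-33,-12,0,0],[0,-560,-36,-13,0,0]])

```text
clock: 13.35
tcp_pos: [0.4773, -0.1928, 0.1392]
orientation: [0.703, -0.081, 0.702, 0.08]
wrist_force: [0.8, 0.1, -0.4]
finger_gap: 0.0619
```

Emit:
send_rows(plan=[[3,-30,5,0,0,0],[6,-46,8,0,0,0],[9,-46,8,0,0,0],[9,-46,8,0,0,0],[9,-46,8,0,0,0],[9,-46,8,0,0,0],[9,-46,8,0,0,0],[9,-46,8,0,0,0],[9,-46,8,0,0,0],[9,-46,8,0,0,0]])

```text
clock: 14.6
tcp_pos: [0.4954, -0.2335, 0.1288]
orientation: [0.703, -0.08, 0.703, 0.08]
wrist_force: [0.6, -0.4, 0.5]
finger_gap: 0.0621
```

```bash
python3 - <<'E'
from h import *
to((474.5,-238,8.4),103)
d=viewer.read_camera("wrist"); cv2.imwrite("pics/w7.png",d["frame"])
E
```

```text
t 14.6 tcp [ 495.4 -233.5  128.8] down [ 1.e-04 -0.e+00 -1.e+00] jawyaw 103.0 F [ 0.6 -0.4  0.5] gap 62.1 q [-0.59  0.31 -0.21  1.05  0.   -0.81]
shift [120.4   0.3 -21.4] rot [-0.01  0.    0.  ]
```

View pics/w7.png

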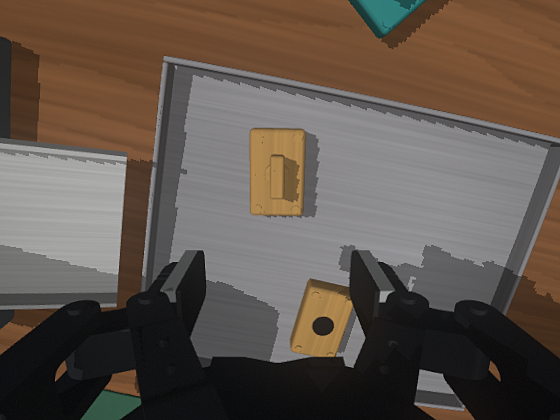

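```bash
python3 - <<'E'
from h import *
d=viewer.read_camera("wrist")
P=ray(d,[(250,129),(303,129),(303,214),(251,214)],.022); rect(P,"L1 wrist")
print(ray(d,[(127,155),(118,305)],.08).round(3))
to(list((P.mean(0)[:2]*1e3+[474.6,-238.2])/2)+[7.7],103)
E
```

```text
L1 wrist [ 473.1 -240. ] edges [37.  61.9 38.6 61.9] long axis yaw 13.3
[[ 0.472 -0.325  0.08 ]
 [ 0.566 -0.32   0.08 ]]
t 14.7 tcp [ 495.4 -233.5  128.8] down [ 0.  0. -1.] jawyaw 103.0 F [0.4 0.9 0.2] gap 62.0 q [-0.59  0.31 -0.21  1.05  0.   -0.81]
shift [121.1  -0.7 -22.2] rot [-0.01  0.   -0.  ]
```

Emit:
send_rows(plan=[[10,-1,-12,0,0,0],[28,-1,-22,0,0,0],[50,-1,-22,0,0,0],[72,-1,-22,0,0,0],[90,-1,-22,0,0,0],[102,-1,-22,0,0,0],[110,-1,-22,0,0,0],[115,-1,-22,0,0,0],[119,-1,-22,0,0,0],[120.5,-1,-22,0,0,0]])

```text
clock: 15.95
tcp_pos: [0.4744, -0.2394, 0.0084]
orientation: [0.703, -0.08, 0.702, 0.08]
wrist_force: [0.0, 0.6, -0.0]
finger_gap: 0.062
```

```bash
python3 - <<'E'
from h import *
st()
d=viewer.read_camera("wrist"); cv2.imwrite("pics/w8.png",d["frame"])
d=viewer.read_camera("scene"); cv2.imwrite("pics/s8.png",cv2.resize(d["frame"][130:280,70:270],None,fx=4,fy=4))
E
```

```text
t 15.95 tcp [ 474.4 -239.4    8.4] down [ 4.e-04 -2.e-04 -1.e+00] jawyaw 103.0 F [ 0.   0.6 -0. ] gap 62.0 q [-0.62  0.41 -0.41  0.75  0.   -0.85]
```

View pics/w8.png

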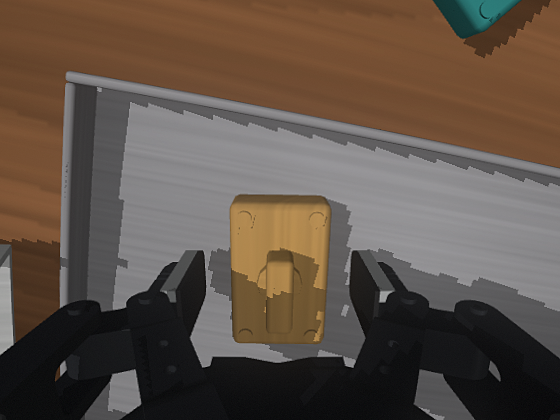

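View pics/s8.png

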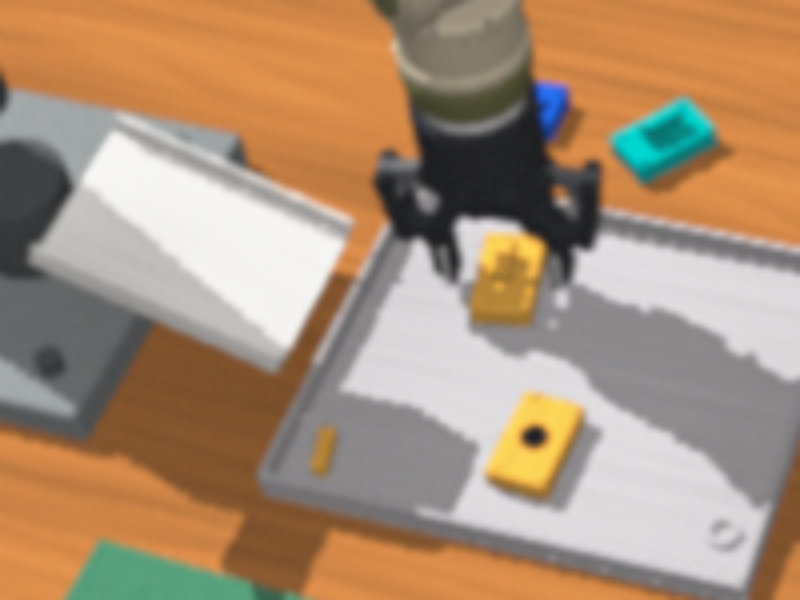

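The fingers straddle L1 and are clear of the chute. I close, then lift.

Emit:
send_rows(plan=[[0.8,0,0,0,0,0],[0.8,0,0,0,0,0],[0.8,0,0,0,0,0],[0.8,0,0,0,0,0],[0.8,0,0,0,0,0],[0.8,0,0,0,0,0],[0.8,0,0,0,0,0],[0.8,0,0,0,0,0],[0.8,0,0,0,0,0],[0.8,0,0,0,0,0]], claw=30, newtons=60)

```text
clock: 17.3
tcp_pos: [0.4746, -0.2396, 0.008]
orientation: [0.703, -0.08, 0.702, 0.08]
wrist_force: [0.4, 0.9, 5.8]
finger_gap: 0.0383
```

Emit:
send_rows(plan=[[-4,0,0,0,0,0],[-10,0,0,0,0,0],[-20,0,0,0,0,0],[-35,0,0,0,0,0],[-52,0,0,0,0,0],[-72,0,0,0,0,0],[-92,0,0,0,0,0],[-108,0,0,0,0,0],[-120,0,0,0,0,0],[-120,0,0,0,0,0]])

```text
clock: 18.55
tcp_pos: [0.4748, -0.2397, 0.1286]
orientation: [0.703, -0.081, 0.702, 0.08]
wrist_force: [-0.2, -0.0, -1.9]
finger_gap: 0.0382
```

```bash
python3 - <<'E'
from h import *
to((512,222.5,128),90)
d=viewer.read_camera("wrist"); cv2.imwrite("pics/w9.png",d["frame"])
E
```

```text
t 18.55 tcp [ 474.8 -239.7  128.6] down [ 0.0017 -0.0011 -1.    ] jawyaw 103.0 F [-0.2 -0.  -1.9] gap 38.2 q [-0.62  0.28 -0.25  1.03  0.   -0.85]
shift [1.000e-01 4.420e+02 1.402e+02] rot [13.    0.09  0.08]
```

View pics/w9.png

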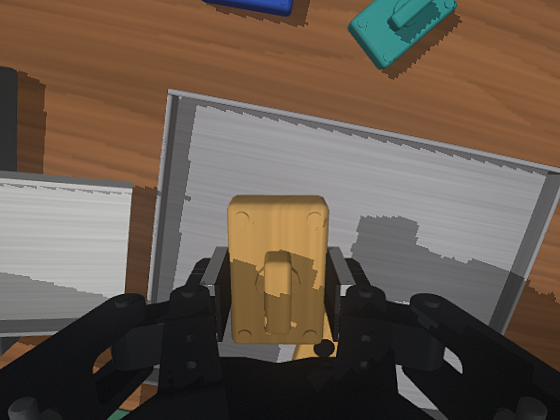

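The lock is held and level. I'll carry it to the near compartment.

Emit:
send_rows(plan=[[0,13,4,1,0,0],[0,45,14,2,0,0],[0,93,29,3,0,0],[0,146,46,4,0,0],[0,199,63,6,0,0],[0,252,80,8,0,0],[0,305,97,9,0,0],[0,358,114,10,0,0],[0,408,130,12,0,0],[0,442,140,13,0,0]])

```text
clock: 19.85
tcp_pos: [0.5104, 0.2251, 0.1263]
orientation: [0.707, -0.001, 0.708, 0.0]
wrist_force: [0.8, -1.0, -1.1]
finger_gap: 0.0386
```

Emit:
send_rows(plan=[[4,0,0,0,0,0],[12,0,0,0,0,0],[24,0,0,0,0,0],[38,0,0,0,0,0],[50,0,0,0,0,0],[60,0,0,0,0,0],[65,0,0,0,0,0],[65,0,0,0,0,0],[65,0,0,0,0,0],[65,0,0,0,0,0]])

```text
clock: 21.1
tcp_pos: [0.5116, 0.223, 0.063]
orientation: [0.707, 0.0, 0.707, 0.0]
wrist_force: [-0.4, 0.4, -1.3]
finger_gap: 0.0387
```

```bash
python3 - <<'E'
from h import *
to((512,222.5,20),90)
d=viewer.read_camera("wrist"); cv2.imwrite("pics/w10.png",d["frame"])
E
```

```text
t 21.1 tcp [511.6 223.   63. ] down [ 1.1e-03  3.0e-04 -1.0e+00] jawyaw 90.0 F [-0.4  0.4 -1.3] gap 38.7 q [ 0.27  0.39 -0.28  0.9  -0.    0.27]
shift [43.  -0.5  0.4] rot [ 0.01  0.06 -0.02]
```

View pics/w10.png

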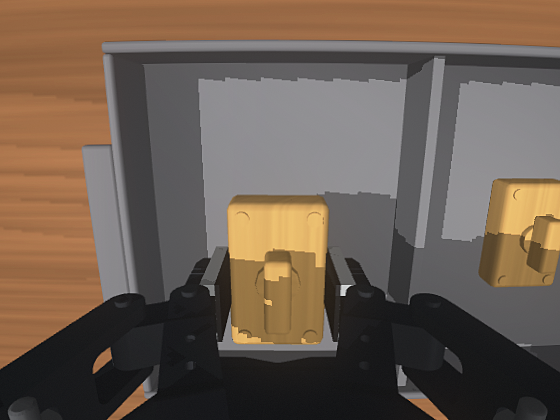

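The lock is centred in the near compartment. Contact is expected at TCP z of about 9, so I lower to z 10.5 first and then creep down.

Emit:
send_rows(plan=[[6,0,0,0,0,0],[14,0,0,0,0,0],[24,0,0,0,0,0],[33,0,0,0,0,0],[40,0,0,0,0,0],[45,0,0,0,0,0],[48,0,0,0,0,0],[50,0,0,0,0,0],[52,0,0,0,0,0],[52.5,0,0,0,0,0]])

```text
clock: 22.4
tcp_pos: [0.5112, 0.2228, 0.01]
orientation: [0.707, 0.0, 0.707, 0.0]
wrist_force: [-0.2, -1.4, -0.9]
finger_gap: 0.0384
```

Emit:
send_rows(plan=[[0.3,0,0,0,0,0],[0.6,0,0,0,0,0],[0.9,0,0,0,0,0],[1.1,0,0,0,0,0],[1.3,0,0,0,0,0],[1.5,0,0,0,0,0],[1.6,0,0,0,0,0],[1.7,0,0,0,0,0],[1.8,0,0,0,0,0],[1.8,0,0,0,0,0]])

```text
clock: 23.65
tcp_pos: [0.5112, 0.2228, 0.009]
orientation: [0.707, -0.0, 0.707, 0.0]
wrist_force: [-2.9, -1.4, 7.3]
finger_gap: 0.0385
```

It is on the floor with 7 N. I'll release it and rise.

Emit:
send_rows(plan=[[0,0,0,0,0,0],[0,0,0,0,0,0],[0,0,0,0,0,0],[0,0,0,0,0,0],[0,0,0,0,0,0],[-5,0,0,0,0,0],[-20,0,0,0,0,0],[-50,0,0,0,0,0],[-90,0,0,0,0,0],[-130,0,0,0,0,0]], claw=62)

```text
clock: 24.9
tcp_pos: [0.5113, 0.2229, 0.1406]
orientation: [0.707, 0.0, 0.707, 0.0]
wrist_force: [1.5, -0.1, 0.2]
finger_gap: 0.062
```

Emit:
send_rows(plan=[[-20,0,0,0,0,0],[-50,0,0,0,0,0],[-80,0,0,0,0,0],[-80,0,0,0,0,0],[-80,0,0,0,0,0],[-80,0,0,0,0,0],[-80,0,0,0,0,0],[-80,0,0,0,0,0],[-80,0,0,0,0,0],[-80,0,0,0,0,0]])

```text
clock: 26.15
tcp_pos: [0.5112, 0.2228, 0.2181]
orientation: [0.707, -0.0, 0.707, -0.0]
wrist_force: [0.2, -0.7, -0.7]
finger_gap: 0.0624
```

```bash
python3 - <<'E'
from h import *
st()
for n in ("wrist","side"):
    d=viewer.read_camera(n); cv2.imwrite(f"pics/{n}11.png",d["frame"])
E
```

```text
t 26.15 tcp [511.2 222.8 218.1] down [-0.e+00 -1.e-04 -1.e+00] jawyaw 90.0 F [ 0.2 -0.7 -0.7] gap 62.4 q [ 0.27  0.28 -0.03  1.26 -0.    0.27]
```

View pics/wrist11.png

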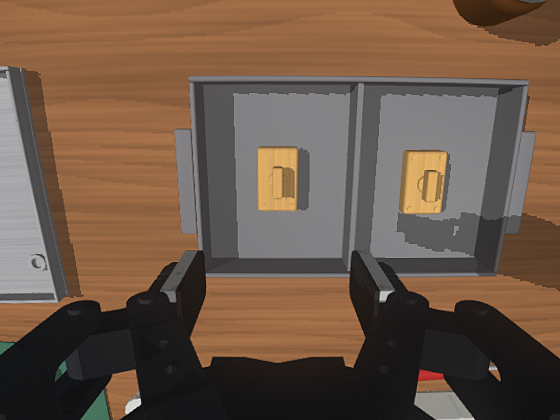

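View pics/side11.png

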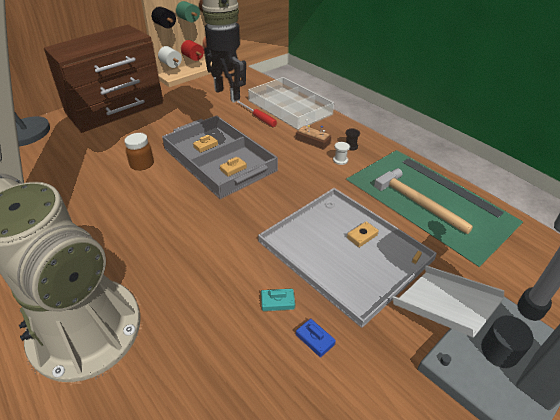

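Both locks lie flat with toggles up, one per compartment, at wrist pixels (278,179) and (424,182). The blank at (362,233) in the side view and the blue and turquoise look-alikes have not moved.

```bash
python3 -c "
from workcell import job; print(job.hand_in())"
```

```text
the job is handed in; nothing more can be done
None
```

Both finished locks are in the grey tote, one in each compartment, and the job is handed in at about 26 s of the 61 s allowed. I gripped each one across its 40 mm case, lowered it until it touched the tote floor with about 7 N, and then released it.

The last wrist and side pictures show both locks flat with toggles up, near the middle of their compartments. The plain case is still in the tray, and the turquoise and blue look-alikes are where they were. The gripper was clear at z ≈ 0.22 m with no contact force.

The finger opening read 38–39 mm on the 40 mm cases, with no slip seen. My first approach to the second lock was 21 mm off along its length; I corrected this from the wrist picture before going down. No check failed.

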